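Lay the napkin carton down at the serving counter

ROBOT

A 7-joint arm with a two-finger parallel gripper is mounted at the origin on the work surface. World frame = base frame: x ahead of the robot, y to its left, z up, the work surface at z = 0. Lengths are in m, angles in rad, forces in N, time in s.
With the tool pointing down it reaches from about 0.425 to 0.925 m from the base axis. Payload 6.8 kg.
Tool frame: the origin (TCP) lies midway between the tips of the shut fingers; the grasp point (between the pads) lies 19 mm behind it; z points along the fingers, y is the line along which they close (so a half turn about z gives the same grasp; the last joint's range is limited). The gripper opens to 85 mm and grips with 20 to 120 N. Pads are 22 mm wide; open, the fingers measure 114 mm over their backs; the gripper's body (76 mm by 85 mm) begins 54 mm behind the grasp point. The pads swing forward as they close: fully open they stand 13 mm farther back than shut.
Start: joints at [-1.239, 0.477, 0.022, 1.555, -0.011, 1.109, -0.083], TCP at [0.287, 0.611, 0.231] pointing down, gripper open.
Joint ranges: [-2.96, 2.96], [-0.34, 2.1], [-1.41, 1.46], [0.24, 2.44], [-1.37, 4.51], [0.17, 1.92], [-2.96, 2.96]. Speed limits (rad/s): [2.39, 2.39, 3.14, 3.14, 3.14, 3.14, 3.14].

INTERFACE

Orientations are given as a rotation vector (axis times angle).
In Python, from bench import r gives the robot as it stands. The module is installed in compiled form; this text tells all that it offers.
- The arm moves only by the tool apply_moves, never from a script. Its argument "rows" is a list of rows, each a list of 6 numbers: the shift along the tool's x, y, z scaled (see below), then the turn, a rotation vector about the tool's x, y, z scaled (see below). A call has 1 to 5 rows; each row is the pose to reach, as a shift and turn from the pose commanded when the call began, along the tool's axes at that moment; what a row does not reach only later rows make up. The controller multiplies each number of a shift by 0.25 m and each number of a turn by 90 degrees. A row lasts 1/8 s, in which the tool goes at most 62.5 mm and 10.7 degrees, less where a joint would pass 70% of its speed; a pose out of reach is approached as far as the arm can. A call with a number of a shift or a turn outside -1 to 1 is refused whole. A call with a gripper value outside its range is refused whole. "claw" is the opening, from 0 (shut) to 1 (fully open), set as the call begins (left out, the last holds). The fingers move at their own pace and stop on an object; "newtons" is the grip in N (left out, the last holds). Time passes only in rows, so rows that repeat a pose let the fingers close. It gives the time, the measured TCP pose, the force, the opening and the grip force at its end, in the units of the state.
- r.get_obs(): the state, without advancing time (a new reading comes with each control period).
- r.grab_frame(name): name is "scene" or "top" or "wrist"; returns a dict with "pixels" (480x640x3 uint8, red, green, blue), "intrinsics" (3x3 intrinsics, pixels), "eye" and "attitude" of the camera in the world. Camera axes: x right, y up, looking along -z (the intrinsics and any distortion apply to the point x, -y, -z); pixel columns grow to the right and rows downward; lengths in m; the calibration is good to about 2 mm. A picture is of the moment at which its call begins. There is no depth.
- r.hand_in(): hands the job in; it is judged then, once.
Trained networks look in a picture, given as the dict that the camera call returned (one of the last four; its "shot" number tells which), for a name from the list of things; names that differ only in an ending like _2 or _b are one class to them, and where a whole thing is asked for, a point or a joint stands for the part that bears it (a point fixed in the world has none). Each returns a list of dicts, best first, with "conf" (0 to 1); they miss things now and then, are a little off and sometimes report something else, mostly with a low value. They report only what shows in the picture. A call takes as long as a camera call. They do not tell look-alikes from the thing itself.
- r.search_frame(picture, thing): "rect" ([left, top, width, height] in pixels, round what is visible of it).
- r.outline_of(picture, thing): "pixels" (480x640 bool, what is visible of it) and "rect" ([left, top, width, height] in pixels, round what is visible of it).
- r.landmark_of(picture, thing): "point" ([column, row] in pixels: a listed point, or the origin of a listed thing).
The state is a dict: "clock": time; "joints": joint angles; "qvel": joint speeds; "tau": joint torques, N m; "tcp_pos": TCP position; "orientation": TCP orientation; "contact_force": force on the tool from outside, world axes, zero at the start; "moment": the same for the moment, N m; "grip_width": finger opening in m; "gripper_force": force on a finger pad.
Only numpy, scipy, OpenCV 4.12 (cv2) and the standard library are available. Lean on these libraries where they do the work, as an engineer would, in place of code of your own. Each camera call takes 0.05 s, during which the arm holds its last target. There are 200 camera calls.

TASK

Without taking anything between the fingers or lifting it, push the closed amber jar along the counter, upright, until it is wholly clear of the marked outline. Then push the standing napkin carton over from where it stands (do not shove it along upright) so that it lies flat on its back, dispensing opening up, wholly inside the outline. Leave everything else on the counter where it is.

Things in the scene. Friction and masses are not known exactly. Their poses are not given: they have to be found in the camera images.
- outline: dark rectangular outline marked on the steel counter, flat (nothing to bump into), 240 mm long (its x) by 210 mm wide (its y) over the outside of its 8 mm line. Origin: centre, on the counter. Its x axis points from the end where the carton stands to the far end, roughly to the robot's left (within about half a radian).
- carton: full napkin carton, brown cardboard, rigid, about 0.3 kg, standing on end across the outline's end line: 60 mm thick (x), 130 wide (y), 170 tall (z). Origin: centre of its underside. x points out of its plain back, within 0.1 rad of the outline's x; the back is 20 to 35 mm inside the outline's outer edge. The pale dispensing opening is on the -x face. Pushed there near its top it tips; pushed low it slides.
- carton_foot_l (a point): corner of the carton's back face: at its foot, on its +y side. The carton tips about this foot edge, balances at 0.34 rad (a spot near the top has then gone about 55 mm), then falls by itself; the foot edge ends within about 15 mm of where it stood
- carton_foot_r (a point): corner of the carton's back face: at its foot, on its -y side
- carton_top_l (a point): corner of the carton's back face: at its top, on its +y side
- carton_top_r (a point): corner of the carton's back face: at its top, on its -y side
- jar: closed round jar of amber glass with a flat metal lid, 66 mm across, 75 mm tall, about 0.28 kg, standing inside the outline in its far half, where the carton would fall. Origin: centre of its underside, z up. Pushed below half height it slides upright. The counter is free for 120 mm past the outline's far end.
- tumbler: plain clear drinking glass, 60 mm across, 90 mm tall, standing about 165 mm to the robot's side of the outline's centre; origin at the centre of its underside; leave alone
- can: closed metal can, 60 mm across, 80 mm tall, standing about 160 mm beyond the outline's centre (on the side away from the robot); origin at the centre of its underside; leave alone
- tea_box: small white carton, 60 x 90 x 110 mm, standing to the right; origin at the centre of its underside; leave alone
- mug: white mug, 76 mm across, 90 mm tall, to the left, nearer the robot; origin at the centre of its underside; leave alone
- bottle: green bottle, 64 mm across, 210 mm tall, to the left; origin at the centre of its underside; leave alone
- mill: dark wooden pepper mill, 52 mm across, 115 mm tall, to the right, nearer the robot; origin at the centre of its underside; leave alone
Things that resemble listed ones, but are neither listed nor needed, are in the scene too. Leave any yellow look-alike of the jar alone. There is more than one size of the carton; the one meant has the size given above.

How it is judged:
By the outcome, as a careful person would: the job done as asked, in the order asked, and still so for the second after the job is handed in, with the robot touching nothing.
It also fails if it takes over 48 s, if anything falls off the work surface, if the arm or the gripper's body presses on something with over 40 N, if the wrist force passes 120 N, or if a joint passes its speed limit or range.

## Working session

There is one attempt and no reset: what is moved stays moved. The work goes in short steps, Python scripts to look and compute and a tool call to move; the robot and the scene stay as the last step left them, time stands still between calls to the robot, and variables do not carry over. Pictures are saved under pics/ and viewed, at most 10 in all, crops included, and the job is handed in when it is done.

Besides the shell and the picture viewer there is one more tool, called by a JSON object that holds its "name" and its "arguments". apply_moves: Moves the arm, as the interface text tells. Its arguments: {"type":"object","properties":{"rows":{"type":"array","items":{"type":"array","items":{"type":"number"}}},"claw":{"type":"number"},"newtons":{"type":"number"}},"required":["rows"]}

```bash
mkdir -p pics; cat > h.py <<'E'
import numpy as np, cv2
from scipy.spatial.transform import Rotation as R
from bench import r
def att(p):
    a=np.array(p["attitude"],float)
    return a if a.shape==(3,3) else R.from_rotvec(a).as_matrix() if a.size==3 else R.from_quat(a).as_matrix()
def ray(p,uv):
    K=np.array(p["intrinsics"]);d=np.linalg.inv(K)@[uv[0],uv[1],1]
    return att(p)@[d[0],-d[1],-d[2]]
def onz(p,uv,z):
    d=ray(p,uv);e=np.array(p["eye"]);return e+d*(z-e[2])/d[2]
def proj(p,X):
    c=att(p).T@(np.array(X)-p["eye"]);q=np.array(p["intrinsics"])@[c[0],-c[1],-c[2]];return q[:2]/q[2]
def save(p,n): cv2.imwrite("pics/"+n,cv2.cvtColor(p["pixels"],cv2.COLOR_RGB2BGR))
E
python3 - <<'E'
from h import *
s=r.get_obs();print(s["clock"],s["tcp_pos"],s["orientation"],s["contact_force"])
hs=dict(carton_foot_l=0,carton_foot_r=0,carton_top_l=.17,carton_top_r=.17,jar=0,outline=0,tumbler=0,can=0,tea_box=0,mug=0,bottle=0,mill=0)
for n in("top","scene"):
    p=r.grab_frame(n);save(p,n+"0.png")
    print(n,{k:v for k,v in p.items() if k!="pixels"})
    for t,z in hs.items():
        for d in r.landmark_of(p,t)[:4]:
            print(t,np.round(d["point"]),round(d["conf"],2),np.round(onz(p,d["point"],z)[:2],3))
E
```

```text
0.0 [0.28714363 0.61021889 0.23030913] [-6.85200833e-01 -3.06567481e+00  2.88357497e-03] [ 0.32093548 -0.34532987 -1.02787318]
top {'intrinsics': array([[617.55251543,   0.        , 320.10665502],
       [  0.        , 617.55251543, 247.4303644 ],
       [  0.        ,   0.        ,   1.        ]]), 'eye': array([ 0.3620538 , -0.00793525,  1.4083165 ]), 'attitude': array([ 0.12469677, -0.10445845, -1.5797817 ]), 'shot': 1}
carton_foot_l [386. 222.] 0.97 [ 0.627 -0.144]
carton_foot_l [382. 274.] 0.78 [ 0.505 -0.133]
carton_foot_l [434. 208.] 0.62 [ 0.657 -0.257]
carton_foot_r [386. 222.] 0.97 [ 0.627 -0.144]
carton_foot_r [382. 274.] 0.78 [ 0.505 -0.133]
carton_foot_r [434. 208.] 0.62 [ 0.657 -0.257]
carton_top_l [447. 196.] 0.86 [ 0.647 -0.253]
carton_top_l [391. 265.] 0.79 [ 0.507 -0.136]
carton_top_l [389. 206.] 0.77 [ 0.627 -0.135]
carton_top_l [474. 160.] 0.67 [ 0.723 -0.312]
carton_top_r [447. 196.] 0.86 [ 0.647 -0.253]
carton_top_r [391. 265.] 0.79 [ 0.507 -0.136]
carton_top_r [389. 206.] 0.77 [ 0.627 -0.135]
carton_top_r [474. 160.] 0.67 [ 0.723 -0.312]
jar [315. 237.] 0.75 [0
[... 990 characters left out ...]
t_r [261. 240.] 0.4 [ 0.533 -0.226]
carton_top_l [288. 206.] 0.93 [ 0.515 -0.143]
carton_top_l [209. 236.] 0.85 [ 0.673 -0.239]
carton_top_l [165. 245.] 0.78 [ 0.74  -0.306]
carton_top_l [262. 239.] 0.6 [ 0.62  -0.139]
carton_top_r [288. 206.] 0.93 [ 0.515 -0.143]
carton_top_r [209. 236.] 0.85 [ 0.673 -0.239]
carton_top_r [165. 245.] 0.78 [ 0.74  -0.306]
carton_top_r [262. 239.] 0.6 [ 0.62  -0.139]
jar [325. 303.] 0.83 [0.6   0.004]
jar [354. 369.] 0.62 [0.705 0.144]
outline [272. 256.] 0.21 [ 0.559 -0.176]
tumbler [344. 229.] 0.8 [ 0.397 -0.069]
can [268. 331.] 0.85 [ 0.729 -0.066]
mug [494. 283.] 0.97 [0.347 0.311]
bottle [490. 362.] 0.86 [0.536 0.384]
mill [242. 199.] 0.61 [ 0.454 -0.346]
```

View pics/top0.png

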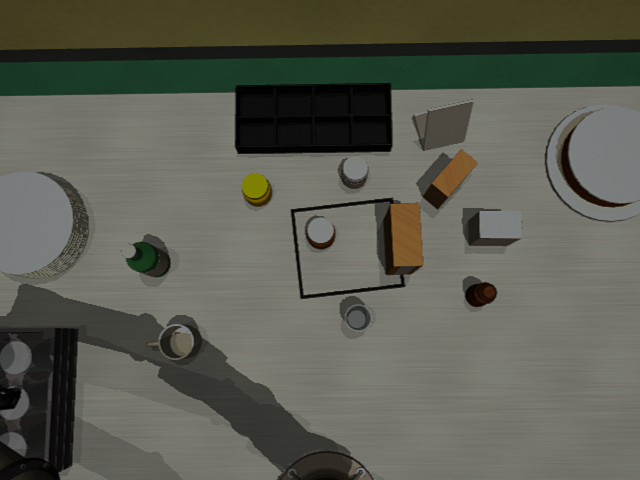

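View pics/scene0.png

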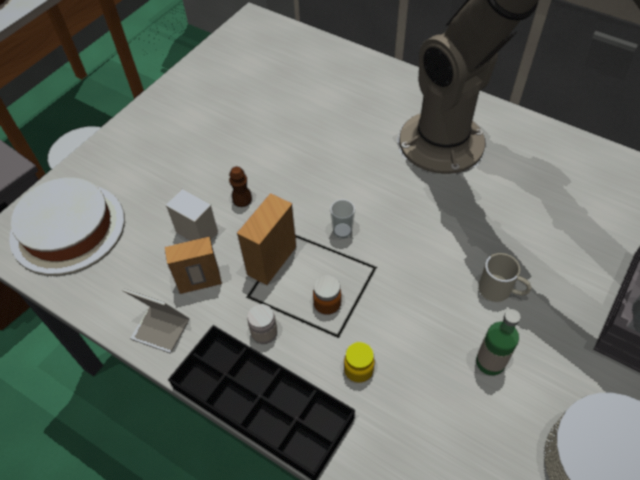

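Top view: the outline has corners at about (293,210), (391,200), (403,287), (302,297). The amber jar with a white lid is at (320,233) inside it, and a yellow look-alike is at (256,190). The large carton is at (403,238), across the outline's right end. A smaller brown carton at (450,178) has its opening facing away, so it is a look-alike. The large one fits the given size and position. Next I'll fit poses and confirm in a crop.

```bash
cat >> h.py <<'E'
from scipy.optimize import minimize
def box(v,d=(.06,.13,.17)):
    x,y,a=v;c,s=np.cos(a),np.sin(a)
    return [[x+c*i-s*j,y+s*i+c*j,k] for i in(-d[0]/2,d[0]/2) for j in(-d[1]/2,d[1]/2) for k in(0,d[2])]
def cyl(v,rad=.033,h=.075):
    return [[v[0]+rad*np.cos(t),v[1]+rad*np.sin(t),k] for t in np.linspace(0,6.28,24) for k in(0,h)]
def hull(p,pts):
    m=np.zeros((480,640),np.uint8);q=np.array([proj(p,X) for X in pts])
    cv2.fillConvexPoly(m,cv2.convexHull((q*16).round().astype(np.int32)),1,shift=4);return m>0
def fit(pm,model,v0,step):
    f=lambda v:sum(1-(hull(p,model(v))&m).sum()/max(1,(hull(p,model(v))|m).sum()) for p,m in pm)/len(pm)
    v0=np.array(v0,float);S=np.vstack([v0]+[v0+np.eye(len(v0))[i]*step[i] for i in range(len(v0))])
    o=minimize(f,v0,method="Nelder-Mead",options=dict(initial_simplex=S,maxfev=150,xatol=2e-4));return o.x,o.fun
def pick(p,t,X):
    u=proj(p,X);best=None
    for d in r.outline_of(p,t):
        ys,xs=np.nonzero(d["pixels"]);e=np.hypot(xs.mean()-u[0],ys.mean()-u[1])
        if best is None or e<best[0]:best=(e,d["pixels"])
    return best[1] if best and best[0]<25 else None
E
python3 - <<'E'
from h import *
P=[r.grab_frame("top"),r.grab_frame("scene")]
p=P[0]
def seg(t,X): return [(q,m) for q in P if (m:=pick(q,t,X)) is not None]
ca=seg("carton_top_l",[.58,-.165,.085]);print("carton masks",len(ca))
cp,e=fit(ca,box,[.58,-.165,1.5+.07],[.01,.01,.1]);print("carton",cp.round(4),e)
for c in ca: print(" single",fit([c],box,cp,[.01,.01,.05]))
ja=seg("jar",[.595,.012,.037]);jp,e=fit(ja,cyl,[.595,.012],[.01,.01]);print("jar",len(ja),jp.round(4),e)
for n,rr,h,X in(("tumbler",.03,.09,[.4,-.069]),("can",.03,.08,[.732,-.067]),("jar",.033,.075,[.70,.15])):
    a=seg(n,X+[h/2]);print(n,len(a),fit(a,lambda v:cyl(v,rr,h),X,[.01,.01]) if a else 0)
# outline
for p in P:
    g=p["pixels"].astype(int).max(2)
    pts=[]
    U=[proj(p,[x,y,0]) for x,y in((.47,.1),(.47,-.19),(.72,.1),(.72,-.19))];U=np.array(U);lo=U.min(0);hi=U.max(0)
    for v in range(int(lo[1]),int(hi[1])):
        for u in range(int(lo[0]),int(hi[0])):
            if g[v,u]<70:
                X=onz(p,(u,v),0)[:2];
                pts.append(X)
    pts=np.array(pts)
    def res(v):
        c,s=np.cos(v[2]),np.sin(v[2]);q=(pts-v[:2])@np.array([[c,-s],[s,c]])
        dx=np.abs(np.abs(q[:,0])-.116);dy=np.abs(np.abs(q[:,1])-.101)
        d=np.where(np.abs(q[:,0])>.116,np.hypot(dx,np.maximum(np.abs(q[:,1])-.101,0)),np.where(np.abs(q[:,1])>.101,dy,np.minimum(dx,dy)))
        return np.minimum(d,.012).mean()
    best=min((minimize(res,[.59+i,-.035+j,1.5+k],method="Nelder-Mead",options=dict(initial_simplex=np.array([.59+i,-.035+j,1.5+k])+np.array([[0,0,0],[.02,0,0],[0,.02,0],[0,0,.1]]))) for i in(-.01,.01) for j in(-.015,.015) for k in(0,.2)),key=lambda o:o.fun)
    print("outline",len(pts),best.x.round(4),best.fun)
o=best.x
p=P[1];im=p["pixels"].copy()[130:370,150:450]
save(dict(pixels=cv2.resize(im,(750,600),interpolation=cv2.INTER_CUBIC)),"crop1.png")
E
```

```text
carton masks 2
carton [ 0.5698 -0.1695  1.6141] 0.061638128646054724
 single (array([ 0.56897895, -0.16934416,  1.57225876]), np.float64(0.04269662921348316))
 single (array([ 0.5674855 , -0.16922545,  1.66022421]), np.float64(0.056102100505184826))
jar 2 [0.5951 0.0057] 0.16191132049697987
tumbler 2 (array([ 0.40261762, -0.07084424]), np.float64(0.19155698691989015))
can 1 (array([ 0.73445356, -0.07180045]), np.float64(0.08380414312617701))
jar 2 (array([0.69535767, 0.15041809]), np.float64(0.1590863426860129))
outline 2318 [ 0.566  -0.0305  1.6733] 0.008058600974995965
outline 3607 [ 0.5677 -0.0539  1.6754] 0.009612328956778543
```

View pics/crop1.png

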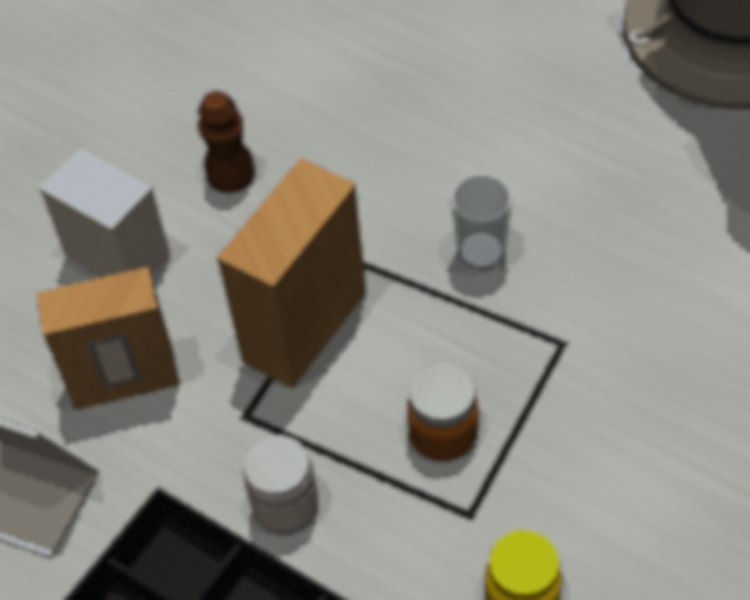

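The crop confirms it: the large carton stands across the outline's end with its plain back towards the outline, and the smaller one at left with the dark window is the look-alike. The amber jar is at crop (443,410), and the yellow one lies outside the outline.

```bash
python3 - <<'E'
from h import *
P=[r.grab_frame("top"),r.grab_frame("scene")]
for p,c in zip(P,([(293,210),(391,200),(403,287),(302,297)],[(376,267.6),(338.4,336),(248.8,296.4)])):
    for u in c: print(u,onz(p,u,0)[:2].round(4))
    g=p["pixels"].astype(int).max(2)
    def cost(v,n=60):  # mean grey along line, skipping occluded near end
        x,y,a=v;c,s=np.cos(a),np.sin(a);t=np.linspace(-1,1,n)
        L=[(.116+0*t,.101*t)]+[(-.03+.146*(t+1)/2,k*.101+0*t) for k in(-1,1)]+[(-.116+0*t[:8],.101*np.linspace(.8,1,8))]*0
        X=np.hstack([np.array(l) for l in L]).T@np.array([[c,s],[-s,c]])+[x,y]
        q=np.array([proj(p,[*k,0]) for k in X]).astype(np.float32)
        return cv2.remap(cv2.GaussianBlur(g.astype(np.float32),(0,0),1.2),q[:,0],q[:,1],cv2.INTER_LINEAR).mean()
    best=None
    for x in np.arange(.555,.6,.004):
        for y in np.arange(-.06,-.02,.004):
            for a in np.arange(1.5,1.8,.03):
                f=cost((x,y,a),15)
                if best is None or f<best[0]:best=(f,(x,y,a))
    o=minimize(cost,best[1],method="Nelder-Mead",options=dict(initial_simplex=np.array(best[1])+np.array([[0,0,0],[.003,0,0],[0,.003,0],[0,0,.02]])))
    print(best,o.x,o.fun)
s=r.get_obs();M=R.from_rotvec(s["orientation"]).as_matrix();print(s["clock"],M.round(3))
E
```

```text
(293, 210) [0.6576 0.0712]
(391, 200) [ 0.6782 -0.1572]
(403, 287) [ 0.4752 -0.1789]
(302, 297) [0.4551 0.0516]
(np.float32(37.516006), (np.float64(0.5670000000000001), np.float64(-0.05199999999999999), np.float64(1.6800000000000002))) [ 0.56829552 -0.05237405  1.67602929] 33.07564926147461
(376, 267.6) [0.4545 0.0544]
(338.4, 336) [0.6554 0.0739]
(248.8, 296.4) [ 0.6786 -0.1562]
(np.float32(87.09839), (np.float64(0.5670000000000001), np.float64(-0.05199999999999999), np.float64(1.6800000000000002))) [ 0.56781512 -0.05365838  1.67595518] 82.60739135742188
2.0 [[-0.905  0.426  0.   ]
 [ 0.426  0.905 -0.   ]
 [-0.    -0.    -1.   ]]
```

```bash
cat >> h.py <<'E'
O=np.array([.568,-.053]);A=1.676;EX=np.array([np.cos(A),np.sin(A)]);EY=np.array([-EX[1],EX[0]])
def w(x,y): return O+x*EX+y*EY
def loc(X): d=np.array(X)[:2]-O;return d@EX,d@EY
def go(x,y,z,yaw=None):
    """units for tool goal in outline coords; tool x at yaw A, pointing down"""
    s=r.get_obs();M=R.from_rotvec(s["orientation"]).as_matrix();a=A if yaw is None else yaw
    c,q=np.cos(a),np.sin(a);T=np.array([[c,q,0],[q,-c,0],[0,0,-1.]])
    d=M.T@(np.array([*w(x,y),z])-s["tcp_pos"])
    print("t",round(s["clock"],2),"tcp",np.round(s["tcp_pos"],4),"loc",np.round(loc(s["tcp_pos"]),4),"F",np.round(s["contact_force"],1),
     "\n units",(d/.25).round(3),(R.from_matrix(M.T@T).as_rotvec()/(np.pi/2)).round(3),"mm",round(1000*np.linalg.norm(d)))
E
python3 -c "
from h import *
go(-.003,-.033,.23)"
```

```text
t 2.0 tcp [0.2874 0.6108 0.2313] loc [0.6896 0.2094] F [0.7 0.6 0.6] 
 units [-2.265 -1.866  0.005] [-0.     0.     0.653] mm 734
```

{"name": "apply_moves", "arguments": {"rows": [[-0.926, -0.762, 0, 0, 0, 0.65], [-0.926, -0.762, 0, 0, 0, 0.65], [-0.926, -0.762, 0, 0, 0, 0.65], [-0.926, -0.762, 0, 0, 0, 0.65], [-0.926, -0.762, 0, 0, 0, 0.65]], "claw": 0}}

```text
clock: 2.62
tcp_pos: [0.4169, 0.3372, 0.2317]
orientation: [2.006, 2.417, 0.001]
contact_force: [-0.1, -0.1, 0.1]
grip_width: 0.0001
gripper_force: 0.0
```

```bash
python3 -c "
from h import *
go(-.003,-.033,.23)"
```

```text
t 2.62 tcp [0.4169 0.3372 0.2317] loc [0.4039 0.1093] F [-0.1 -0.1  0.1] 
 units [-1.668  0.437  0.007] [ 0.    -0.     0.051] mm 431
```

{"name": "apply_moves", "arguments": {"rows": [[-0.98, 0.26, 0, 0, 0, 0.05], [-0.98, 0.26, 0, 0, 0, 0.05], [-0.98, 0.26, 0, 0, 0, 0.05], [-0.98, 0.26, 0, 0, 0, 0.05], [-0.98, 0.26, 0, 0, 0, 0.05]]}}

```text
clock: 3.25
tcp_pos: [0.5284, 0.1061, 0.2318]
orientation: [2.099, 2.334, -0.0]
contact_force: [-0.0, 0.4, -0.7]
grip_width: 0.0
gripper_force: 0.0
```

```bash
python3 - <<'E'
from h import *
go(-.003,-.033,.23)
p=r.grab_frame("wrist");save(p,"wrist1.png");print(p["eye"])
for d in r.landmark_of(p,"jar")[:3]: 
    X=onz(p,d["point"],0);print(d["conf"],d["point"],X,loc(X))
m=pick(p,"jar",[.596,.006,.037])
if m is not None:
    v,e=fit([(p,m)],cyl,[.596,.006],[.01,.01]);print("jar",v,e,loc(v))
    ys,xs=np.nonzero(m);print(xs.min(),xs.max(),ys.min(),ys.max())
E
```

```text
t 3.25 tcp [0.5284 0.1061 0.2318] loc [0.1624 0.0226] F [-0.   0.4 -0.7] 
 units [-0.662  0.222  0.009] [0.001 0.001 0.   ] mm 175
[0.52077588 0.17625464 0.37458568]
0.68 [502.9, 170.3] [0.6992198 0.1489278 0.       ] (np.float64(0.18703202531492719), np.float64(-0.1516986957301814))
0.6 [376.1, 294.3] [0.5962956  0.00653543 0.        ] (np.float64(0.056234957505472284), np.float64(-0.0343909627496438))
jar [0.59317714 0.01562413] 0.3885900570497147 (np.float64(0.06560087426625508), np.float64(-0.03224414397500156))
346 420 270 347
```

View pics/wrist1.png

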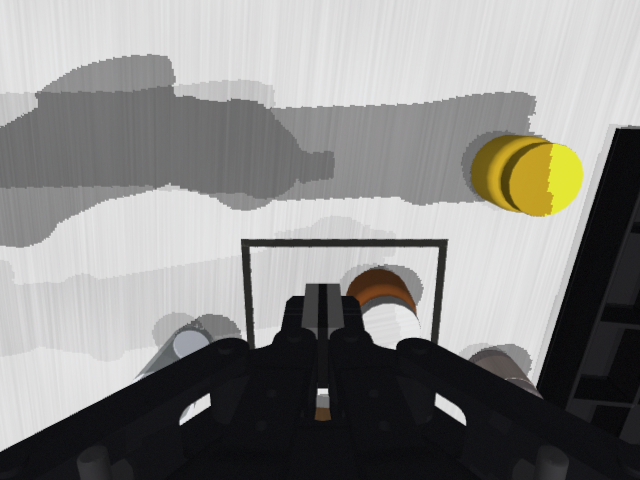

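Wrist view: the jar is at (380,300), which puts it at outline coordinates (0.056,-0.034), matching the other fits. The yellow jar at (525,178) is well to the side. I'll go over the gap behind the jar and then down.

{"name": "apply_moves", "arguments": {"rows": [[-0.662, 0.226, 0.0, 0, 0, 0], [-0.662, 0.226, 0.0, 0, 0, 0], [-0.662, 0.226, 0.0, 0, 0, 0], [-0.662, 0.226, 0.0, 0, 0, 0], [-0.662, 0.226, 0.2, 0, 0, 0]]}}

```text
clock: 4.03
tcp_pos: [0.6049, -0.0437, 0.1839]
orientation: [2.084, 2.345, 0.01]
contact_force: [0.3, 2.2, -0.5]
grip_width: 0.0003
gripper_force: 0.0
```

```bash
python3 -c "
from h import *
go(-.003,-.034,.022)"
```

```text
t 4.03 tcp [ 0.6049 -0.0437  0.1839] loc [ 0.0054 -0.0377] F [ 0.3  2.2 -0.5] 
 units [-0.034 -0.02   0.647] [ 0.005 -0.001  0.008] mm 162
```

{"name": "apply_moves", "arguments": {"rows": [[0, 0, 0.0, 0, 0, 0], [0, 0, 0.2, 0, 0, 0], [0, 0, 0.4, 0, 0, 0], [0, 0, 0.63, 0, 0, 0], [0, 0, 0.63, 0, 0, 0]]}}

```text
clock: 4.65
tcp_pos: [0.5991, -0.0437, 0.0215]
orientation: [-2.083, -2.344, 0.007]
contact_force: [-0.1, 0.0, 0.7]
grip_width: 0.0
gripper_force: 0.0
```

```bash
python3 -c "
from h import *
go(.12,-.034,.022)"
```

```text
t 4.65 tcp [ 0.5991 -0.0437  0.0215] loc [ 0.006  -0.0319] F [-0.1  0.   0.7] 
 units [ 0.456  0.014 -0.001] [-0.005 -0.001  0.008] mm 114
```

{"name": "apply_moves", "arguments": {"rows": [[0.03, -0.002, 0, 0, 0, 0.004], [0.08, -0.004, 0, 0, 0, 0.008], [0.13, -0.004, 0, 0, 0, 0.008], [0.18, -0.004, 0, 0, 0, 0.008], [0.23, -0.004, 0, 0, 0, 0.008]]}}

```text
clock: 5.28
tcp_pos: [0.5943, 0.012, 0.0243]
orientation: [2.104, 2.332, 0.001]
contact_force: [0.2, -1.6, 2.0]
grip_width: 0.0001
gripper_force: 1.1
```

```bash
python3 - <<'E'
from h import *
go(.122,-.034,.022)
p=r.grab_frame("top")
for d in r.landmark_of(p,"jar")[:3]:
    X=onz(p,d["point"],0);print(d["conf"],X[:2],loc(X))
E
```

```text
t 5.28 tcp [0.5943 0.012  0.0243] loc [ 0.0618 -0.033 ] F [ 0.2 -1.6  2. ] 
 units [0.241 0.003 0.009] [ 0.     0.    -0.002] mm 60
0.89 [0.68878895 0.152379  ] (np.float64(0.19155948520361063), np.float64(-0.141687926562456))
```

{"name": "apply_moves", "arguments": {"rows": [[0.05, 0, 0.005, 0, 0, 0], [0.1, 0, 0.008, 0, 0, 0], [0.15, 0, 0.01, 0, 0, 0], [0.2, 0, 0.01, 0, 0, 0], [0.25, 0, 0.01, 0, 0, 0]]}}

```text
clock: 6.0
tcp_pos: [0.5874, 0.0744, 0.0211]
orientation: [-2.104, -2.332, 0.0]
contact_force: [0.8, -0.7, 0.3]
grip_width: -0.0
gripper_force: 0.6
```

{"name": "apply_moves", "arguments": {"rows": [[0.015, 0, 0, 0, 0, 0], [0.015, 0, 0, 0, 0, 0], [-0.05, 0, 0, 0, 0, 0], [-0.12, 0, 0, 0, 0, 0], [-0.12, 0, 0, 0, 0, 0]]}}

```text
clock: 6.62
tcp_pos: [0.591, 0.0396, 0.0215]
orientation: [2.11, 2.326, -0.001]
contact_force: [0.4, 0.3, 0.3]
grip_width: 0.0004
gripper_force: 0.0
```

```bash
python3 - <<'E'
from h import *
go(.06,-.034,.26)
for n in("top","scene"):
    p=r.grab_frame(n);save(p,n+"2.png")
    for d in r.landmark_of(p,"jar")[:3]:
        X=onz(p,d["point"],0);print(n,d["conf"],X[:2],loc(X))
E
```

```text
t 6.62 tcp [0.591  0.0396 0.0215] loc [ 0.0897 -0.0326] F [0.4 0.3 0.3] 
 units [-0.12   0.007 -0.954] [ 0.     0.001 -0.005] mm 240
top 0.95 [0.69449769 0.15029248] (np.float64(0.18888502535244153), np.float64(-0.1471459918682327))
top 0.63 [0.58290363 0.13696764] (np.float64(0.18735231847091247), np.float64(-0.03476968339745805))
scene 0.78 [0.58814902 0.11864792] (np.float64(0.1685830725742284), np.float64(-0.03806232472270272))
scene 0.75 [0.70447968 0.14838097] (np.float64(0.1859358822833007), np.float64(-0.15687206669516193))
```

The jar is upright and clear (near side about 20 mm past the line). Next I'll lift and go behind the carton.

{"name": "apply_moves", "arguments": {"rows": [[0, 0, -0.25, 0, 0, 0], [0, 0, -0.5, 0, 0, 0], [0, 0, -0.75, 0, 0, 0], [0, 0, -0.92, 0, 0, 0], [0, 0, -0.92, 0, 0, 0]]}}

```text
clock: 7.45
tcp_pos: [0.5929, 0.0441, 0.2552]
orientation: [2.101, 2.33, 0.01]
contact_force: [-0.2, -0.8, -0.9]
grip_width: -0.0004
gripper_force: 0.0
```

```bash
python3 -c "
from h import *
go(-.21,.011,.25)"
```

```text
t 7.45 tcp [0.5929 0.0441 0.2552] loc [ 0.0939 -0.035 ] F [-0.2 -0.8 -0.9] 
 units [-1.216 -0.182  0.018] [ 0.005 -0.001 -0.001] mm 307
```

{"name": "apply_moves", "arguments": {"rows": [[-0.2, -0.04, 0, 0, 0, 0], [-0.4, -0.08, 0, 0, 0, 0], [-0.6, -0.12, 0, 0, 0, 0], [-0.8, -0.16, 0, 0, 0, 0], [-1.0, -0.18, 0, 0, 0, 0]]}}

```text
clock: 8.07
tcp_pos: [0.5707, -0.2106, 0.2499]
orientation: [-2.102, -2.332, 0.001]
contact_force: [0.1, 0.6, 0.6]
grip_width: 0.0002
gripper_force: 0.0
```

{"name": "apply_moves", "arguments": {"rows": [[-0.2, 0, 0, 0, 0, 0], [-0.22, 0, 0, 0, 0, 0], [-0.22, 0, 0, 0, 0, 0]]}}

```text
clock: 8.45
tcp_pos: [0.5769, -0.264, 0.25]
orientation: [-2.103, -2.331, 0.001]
contact_force: [0.0, 0.3, -0.2]
grip_width: 0.0001
gripper_force: 0.0
```

```bash
python3 - <<'E'
from h import *
go(-.205,.011,.155)
p=r.grab_frame("wrist");save(p,"wrist3.png")
P=[r.grab_frame("top"),r.grab_frame("scene")];save(P[1],"scene3.png")
for q,n in((P[0],"top"),(P[1],"scene"),(p,"wrist")):
    m=pick(q,"carton_top_l",[.57,-.17,.085])
    if m is not None:
        v,e=fit([(q,m)],box,[.57,-.17,1.62],[.01,.01,.05]);print(n,v.round(4),round(e,3),np.round(loc(v),4))
E
```

```text
t 8.45 tcp [ 0.5769 -0.264   0.25  ] loc [-0.2107  0.0133] F [ 0.   0.3 -0.2] 
 units [0.022 0.01  0.38 ] [-0.001 -0.001 -0.002] mm 95
top [ 0.5691 -0.1686  1.5645] 0.054 [-0.115  0.011]
scene [ 0.5677 -0.1696  1.6295] 0.031 [-0.1159  0.0125]
wrist [ 0.5689 -0.1711  1.5915] 0.022 [-0.1175  0.0115]
```

View pics/wrist3.png

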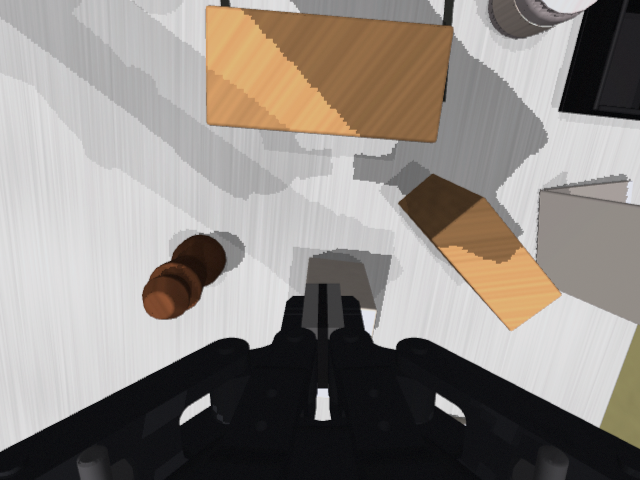

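Wrist view: the carton top spans (207–452, 8–140), its pose is fitted, and the fingers are square behind its -x face. The small look-alike at (480,250) and the tea box at (340,270) are lower and clear of the path. I'll descend to 0.155 m.

{"name": "apply_moves", "arguments": {"rows": [[0, -0.024, 0.1, 0, 0, 0.05], [0, -0.024, 0.25, 0, 0, 0.05], [0, -0.024, 0.38, 0, 0, 0.05], [0, -0.024, 0.38, 0, 0, 0.05], [0, -0.024, 0.38, 0, 0, 0.05]]}}

```text
clock: 9.38
tcp_pos: [0.5721, -0.2655, 0.1577]
orientation: [2.193, 2.247, 0.001]
contact_force: [0.3, -0.0, 0.2]
grip_width: 0.0001
gripper_force: 0.0
```

```bash
python3 -c "
from h import *
go(-.085,.011,.155,1.6)"
```

```text
t 9.38 tcp [ 0.5721 -0.2655  0.1577] loc [-0.2117  0.0183] F [ 0.3 -0.   0.2] 
 units [ 0.508 -0.012  0.01 ] [ 0.001  0.    -0.003] mm 127
```

{"name": "apply_moves", "arguments": {"rows": [[0.12, 0, 0, 0, 0, 0], [0.17, 0, 0, 0, 0, 0], [0.195, 0, 0, 0, 0, 0], [0.22, 0, 0, 0, 0, 0], [0.245, 0, 0, 0, 0, 0]]}}

```text
clock: 10.0
tcp_pos: [0.5698, -0.2048, 0.1566]
orientation: [2.195, 2.246, -0.0]
contact_force: [0.6, -0.4, 0.8]
grip_width: 0.0001
gripper_force: 0.4
```

{"name": "apply_moves", "arguments": {"rows": [[0.025, 0, 0, 0, 0, 0], [0.05, 0, 0, 0, 0, 0], [0.075, 0, 0, 0, 0, 0], [0.1, 0, 0, 0, 0, 0], [0.125, 0, 0, 0, 0, 0]]}}

```text
clock: 10.62
tcp_pos: [0.569, -0.1723, 0.1562]
orientation: [-2.195, -2.248, -0.0]
contact_force: [-0.3, 0.2, 1.2]
grip_width: 0.0002
gripper_force: 0.1
```

```bash
python3 - <<'E'
from h import *
go(-.085,.011,.155,1.6)
p=r.grab_frame("scene");save(dict(pixels=p["pixels"][130:370,150:450]),"scene4.png")
E
```

```text
t 10.62 tcp [ 0.569  -0.1723  0.1562] loc [-0.1187  0.0115] F [-0.3  0.2  1.2] 
 units [ 0.135 -0.009  0.005] [-0.    -0.    -0.003] mm 34
```

View pics/scene4.png

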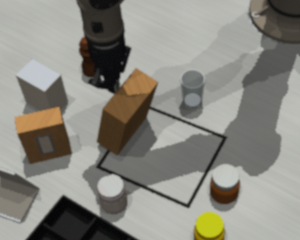

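The carton is tilting about its foot edge (crop 125,110), and the jar at (225,183) is clear of the outline. I'll continue past balance.

{"name": "apply_moves", "arguments": {"rows": [[0.03, 0, 0, 0, 0, 0], [0.06, 0, 0, 0, 0, 0], [0.09, 0, 0, 0, 0, 0], [0.12, 0, 0, 0, 0, 0], [0.15, 0, 0, 0, 0, 0]]}}

```text
clock: 11.3
tcp_pos: [0.5682, -0.1347, 0.1563]
orientation: [-2.195, -2.248, -0.0]
contact_force: [-0.2, -1.3, -0.2]
grip_width: -0.0001
gripper_force: 0.0
```

{"name": "apply_moves", "arguments": {"rows": [[0.02, 0, 0, 0, 0, 0], [0.02, 0, 0, 0, 0, 0], [0, 0, -0.1, 0, 0, 0], [0, 0, -0.35, 0, 0, 0], [0, 0, -0.35, 0, 0, 0]]}}

```text
clock: 11.92
tcp_pos: [0.5709, -0.1371, 0.2485]
orientation: [2.191, 2.241, 0.009]
contact_force: [0.6, 0.6, -0.8]
grip_width: 0.0003
gripper_force: 0.0
```

```bash
python3 - <<'E'
from h import *
go(-.2,.011,.25,1.6)
p=r.grab_frame("scene");save(dict(pixels=cv2.resize(p["pixels"][130:370,150:450],(750,600))),"scene5.png")
E
```

```text
t 11.93 tcp [ 0.5709 -0.1371  0.2485] loc [-0.0839  0.0059] F [ 0.6  0.6 -0.8] 
 units [-0.464  0.018 -0.005] [ 0.006  0.001 -0.004] mm 116
```

View pics/scene5.png

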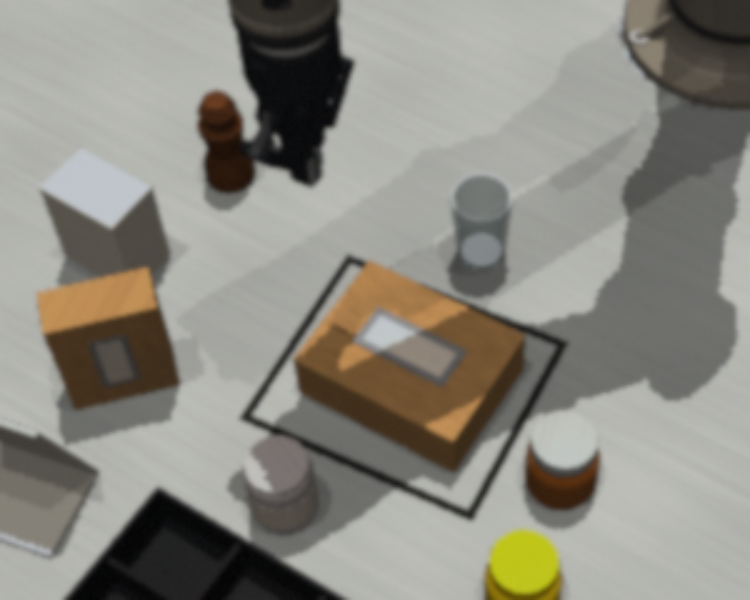

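The carton lies flat, opening up, and looks inside the outline. The jar at crop (563,460) is upright outside the line. I'll check the margins numerically.

```bash
python3 - <<'E'
from h import *
b=lambda v:box(v,(.17,.13,.06))
for n in("scene","top"):
    p=r.grab_frame(n);m=pick(p,"carton_top_l",[.57,-.055,.04])
    if m is None: print(n,"none");continue
    v,e=fit([(p,m)],b,[.57,-.055,1.6],[.01,.01,.05]);q=np.array([loc(X) for X in b(v)])
    print(n,v.round(4),round(e,3),"x",q[:,0].min().round(4),q[:,0].max().round(4),"y",q[:,1].min().round(4),q[:,1].max().round(4))
    m=pick(p,"jar",[.583,.122,.037])
    if m is not None: v,e=fit([(p,m)],cyl,[.583,.122],[.01,.01]);print("jar",loc(v),e)
    for t in("tumbler","can"):
        print(t,[onz(p,d["point"],0)[:2].round(3) for d in r.landmark_of(p,t)[:1]])
E
```

```text
scene [ 0.5644 -0.0477  1.6101] 0.053 x -0.0835 0.0947 y -0.0675 0.0735
jar (np.float64(0.17433068374929325), np.float64(-0.034128651520732786)) 0.14884516680923865
tumbler [array([ 0.401, -0.063])]
can [array([ 0.727, -0.067])]
top [ 0.5672 -0.0433  1.6399] 0.294 x -0.0776 0.097 y -0.0682 0.0678
jar (np.float64(0.17403266325464023), np.float64(-0.03036561387390174)) 0.17873303167420818
tumbler []
can [array([ 0.735, -0.07 ])]
```

The carton spans x -0.08 to 0.095 and y within ±0.074, against inner limits of ±0.112 and ±0.097. The jar's near side is at 0.141, past the outer edge at 0.12. The neighbours haven't moved and the arm is free.

```bash
python3 -c "
from h import *
print(r.get_obs()['qvel'].round(3));print(r.hand_in())"
```

```text
[-0.001 -0.004  0.    -0.001 -0.003 -0.     0.001]
the job is handed in; nothing more can be done
None
```

The job is handed in: the amber jar stands upright about 20 mm clear of the outline, and the carton lies flat on its back, opening up, wholly inside it. The can and tumbler measured where they were, and the arm touched none of the other things.

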